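# Stand the spindle and the template in the bench stand

### The job

Clear the calibration bench for the next gauge: stand the collared steel spindle, plain end down, in the square well of the grey stand, and stand the flat aluminium template on one of its short ends in the stand's slot, both resting on the bottom. Lower them in rather than letting them fall from above the stand. Do not shove the stand along the bench, and leave the red can, the pressure gauge and the white meter where they are.

Things in the scene. Friction and masses are not known exactly. Their poses are not given: they have to be found in the camera images.
- spindle: Plain steel spindle: a round rod 180 mm long, 22 mm in diameter, about 0.35 kg, with one collar, 34 mm in diameter, 152 to 175 mm from its plain end. Origin on its axis at mid-length; its x axis runs from the collared head (-x) to the plain foot (+x). At the start it lies level in a V-rest, axis 50 mm above the bench.
- spindle_foot (a point): Centre of the spindle's plain end face, the end that goes down; 90 mm from the spindle's origin.
- spindle_head (a point): Centre of the spindle's collared end face; 90 mm from the spindle's origin.
- vrest: Fixed dark steel V-rest: base 150 x 70 x 8 mm, two uprights 8 mm thick at x = -50 and +50 mm, each with a V open upwards and about 50 mm high overall, that hold the spindle's ends; the space between the uprights is free. Origin at the centre of its underside, x along the spindle.
- template: Flat aluminium template, 160 mm long (x) x 50 mm wide (y) x 10 mm thick (z), about 0.22 kg, with a rectangular window 60 x 26 mm in its middle. Origin at its centre. The two short ends are alike. At the start it lies flat on two wooden blocks, its underside 40 mm above the bench.
- template_a (a point): Middle of the template's short end at its -x; 80 mm from its origin.
- template_b (a point): Middle of the template's short end at its +x; 80 mm from its origin.
- prest: Fixed base 150 x 70 x 8 mm with two wooden blocks, 14 mm along x by 60 mm along y, tops 40 mm above the bench, at x = -55 and +55 mm; the space between them is free. Origin at the centre of its underside, x along the template.
- stand: Loose grey sheet-metal storage stand, 1.8 kg, able to slide on the bench: base plate 80 (x) x 220 (y) x 6 mm with two open-topped cells, walls 4 mm, side by side along y: the slot at its +y end, the square well at its -y end. Origin at the centre of its underside.
- slot (a point): Centre of the slot's floor: y = +68 mm in the stand, 6 mm above the bench; axes as the stand's. The slot measures inside 20 mm along x, 62 mm along y, and is 60 mm deep (rim 66 mm above the bench).
- well (a point): Centre of the well's floor: y = -68 mm in the stand, 6 mm above the bench; axes as the stand's. The well measures inside 32 x 32 mm and is 70 mm deep (rim 76 mm above the bench).
- can: Bystander: open red can, 72 mm in diameter, 115 mm high; origin at the centre of its underside.
- gauge: Bystander: black pressure gauge lying on its back, 100 mm in diameter, 40 mm high, brass stem to its -x side reaching 93 mm from its centre; origin at the centre of its underside.
- meter: Bystander: white bench meter 90 (x) x 150 (y) x 50 mm with two 12 mm sockets on top; origin at the centre of its underside.

How it is judged:
By the outcome, as a careful person would: the job done as asked, in the order asked, and still so for the second after the job is handed in, with the robot touching nothing.
It also fails if it takes over 72 s, if anything falls off the work surface, if the arm or the gripper's body presses on something with over 40 N, if the wrist force passes 120 N, or if a joint passes its speed limit or range.

### The arm

A 6-joint arm with a two-finger parallel gripper is mounted at the origin on the work surface. World frame = base frame: x ahead of the robot, y to its left, z up, the work surface at z = 0. Lengths are in mm, angles in rad, forces in N, time in s.
With the tool pointing down it reaches from about 300 to 750 mm from the base axis. Payload 8.5 kg.
Tool frame: the origin (TCP) lies between the finger pads; the fingertips stand 14 mm ahead of it and the grasp point (between the pads) lies 5 mm behind it (tip_extent is the distance from the TCP to the fingertips, in mm); z points along the fingers, y is the direction in which the jaws open and shut (so a half turn about z gives the same grasp; the last joint's range is limited). The gripper opens to 88 mm and grips with 3 to 60 N. Pads are 18 mm wide; open, the fingers measure 123 mm over their backs; the gripper's body (75 mm by 187 mm) begins 45 mm behind the grasp point.
Start: joints at [-0.215, 0.381, 1.297, -0, 1.464, -0.215], TCP at [549.982, 0.002, 252.748] pointing down, gripper open.
Joint ranges: [-3.11, 3.11], [-0.89, 2.33], [0.22, 2.48], [-1.42, 4.56], [0.17, 2.85], [-2.88, 2.88]. Speed limits (rad/s): [2.39, 2.39, 3.14, 3.14, 3.14, 3.14].

### API

Orientations are given as a 3x3 rotation matrix whose columns are the frame's x, y, z axes.
In Python, from cell import get_state, camera, job_done, tip_extent gives the robot as it stands. The module is installed in compiled form; this text tells all that it offers.
- The arm moves only by the tool arm_command, never from a script. Its arguments are lists of equal length, an entry for each row: "claw": the finger opening in cm, from 0 to 8.81; "linear": the shift along the tool's x, y, z in cm, a list of three; "dr": the turn, a rotation vector about the tool's x, y, z in degrees, a list of three. In form: {"claw": [claw, ...], "linear": [[tx, ty, tz], ...], "dr": [[rx, ry, rz], ...]}. A call has 1 to 12 rows; each row shifts and turns the commanded pose from where the row before left it, along the tool's axes as they then stand; what a row does not reach is not made up. A row lasts 1/10 s, in which the tool goes at most 50 mm and 8.59 degrees, less where a joint would pass 70% of its speed; a pose out of reach is approached as far as the arm can. A call is refused whole if a number of a shift passes 5 or a number of a turn 8.59, either way. A call with a gripper value outside its range is refused whole. The fingers move at their own pace and stop on an object; "squeeze" is the grip in N (left out, the last holds). Time passes only in rows, so rows that do not move let the fingers close. It gives the time, the measured TCP pose, the force and the opening at its end, in the units of the state.
- get_state(): the state, without advancing time (a new reading comes with each control period).
- camera(name): name is "scene" or "side" or "wrist"; returns a dict with "pixels" (400x640x3 uint8, red, green, blue), "range_z" (400x640 float32, mm along the optical axis (not along the pixel's ray), 0 where there is no reading), "fx", "fy", "cx", "cy" (pixels), "k1" (the pictures are not rectified: a ray, as slopes to the right and down, at radius r is drawn at 1 + k1 r^2 times it, then the intrinsics apply), "rvec" (rotation vector, rad) and "tvec" (3), from world to camera coordinates, as OpenCV has them. Camera axes: x right, y down, z forward; pixel columns grow to the right and rows downward; lengths in mm; the calibration is good to about 2 mm. A picture is of the moment at which its call begins.
- job_done(): hands the job in, once; it reports no verdict.
The state is a dict: "t": time; "qpos": joint angles; "dq": joint speeds; "effort": joint torques, N m; "tool_pos": TCP position; "orientation": TCP orientation; "wrist_force": force on the tool from outside, world axes, zero at the start; "wrist_torque": the same for the moment, N m; "grip_width": finger opening in mm.
Only numpy, scipy, OpenCV 4.12 (cv2) and the standard library are available. Lean on these libraries where they do the work, as an engineer would, in place of code of your own. Each camera call takes 0.05 s, during which the arm holds its last target. There are 200 camera calls.

## Working session

There is one attempt and no reset: what is moved stays moved. The work goes in short steps, Python scripts to look and compute and a tool call to move; the robot and the scene stay as the last step left them, time stands still between calls to the robot, and variables do not carry over. Pictures are saved under pics/ and viewed, about 8 in all and at most 12, crops included, and the job is handed in when it is done.

Besides the shell and the picture viewer there is one more tool, called after "Emit:" by a JSON object that holds its "name" and its "arguments", one argument or row to a line. arm_command: Moves the arm, as the interface text tells. Its arguments: {"type":"object","properties":{"claw":{"type":"array","items":{"type":"number"}},"linear":{"type":"array","items":{"type":"array","items":{"type":"number"}}},"dr":{"type":"array","items":{"type":"array","items":{"type":"number"}}},"squeeze":{"type":"number"}},"required":["claw","linear","dr"]}

```bash
mkdir -p pics; cat > h.py <<'E'
import numpy as np, cv2
from cell import get_state, camera, job_done, tip_extent
def cloud(c):
    v,u=np.mgrid[0:400,0:640]; xd=(u-c['cx'])/c['fx']; yd=(v-c['cy'])/c['fy']
    x,y=xd.copy(),yd.copy()
    for _ in range(8):
        s=1+c['k1']*(x*x+y*y); x,y=xd/s,yd/s
    z=c['range_z']; P=np.stack([x*z,y*z,z],-1)
    R=cv2.Rodrigues(np.array(c['rvec'],float))[0]; t=np.array(c['tvec'],float).ravel()
    W=(P-t)@R; W[z<=0]=np.nan
    return W
def save(c,n,crop=None,s=1):
    im=c['pixels'][:,:,::-1]
    if crop: a,b,d,e=crop; im=im[b:e,a:d]
    cv2.imwrite('pics/'+n+'.png',cv2.resize(im,None,fx=s,fy=s))
E
python3 - <<'E'
from h import *
S=[camera(n) for n in('scene','side')]
cv2.imwrite('pics/a.png',cv2.resize(np.vstack([s['pixels'] for s in S])[:,:,::-1],(480*1,600)))
save(S[0],'scene',s=1.25)
np.savez('c.npz',s0=cloud(S[0]),s1=cloud(S[1]),p0=S[0]['pixels'],p1=S[1]['pixels'])
for s in S: print(s['fx'],s['k1'],cv2.Rodrigues(np.array(s['rvec'],float))[0].round(2).tolist(),s['tvec'],(s['range_z']>0).mean())
st=get_state();print(st)
E
```

```text
430.7577663326426 -0.0855491048388477 [[0.84, 0.55, 0.01], [0.38, -0.56, -0.74], [-0.4, 0.62, -0.67]] [-457.0651132  -238.1640315  1451.85305395] 0.9960546875
469.29751624312706 -0.137759713645229 [[-1.0, -0.04, -0.0], [-0.02, 0.59, -0.81], [0.04, -0.81, -0.59]] [ 571.51555395  122.75053993 1340.06814921] 0.9959453125
{'t': 0.1, 'qpos': array([-2.15296471e-01,  3.81121947e-01,  1.29812725e+00, -2.11212385e-05,
        1.46357641e+00, -2.15302216e-01]), 'dq': array([-0.00245182, -0.00154236, -0.00050388, -0.00079791,  0.00125267,
       -0.00172023]), 'effort': array([ 3.42670668e-03, -4.38650107e+01, -2.24912524e+01,  7.15119881e-02,
        3.42038926e-02, -1.57015911e-04]), 'tool_pos': array([5.49781787e+02, 4.22510354e-02, 2.52222548e+02]), 'orientation': array([[-7.87133554e-06,  9.99999269e-01, -1.20897632e-03],
       [ 9.99999970e-01,  8.16498926e-06,  2.42889776e-04],
       [ 2.42899469e-04, -1.20897438e-03, -9.99999240e-01]]), 'wrist_force': array([0.58728949, 0.19021864, 0.51481386]), 'wrist_torque': array([ 0.03501869,  0.02992872, -0.00079583]), 'grip_width': 88.38588405268106}
```

View pics/scene.png

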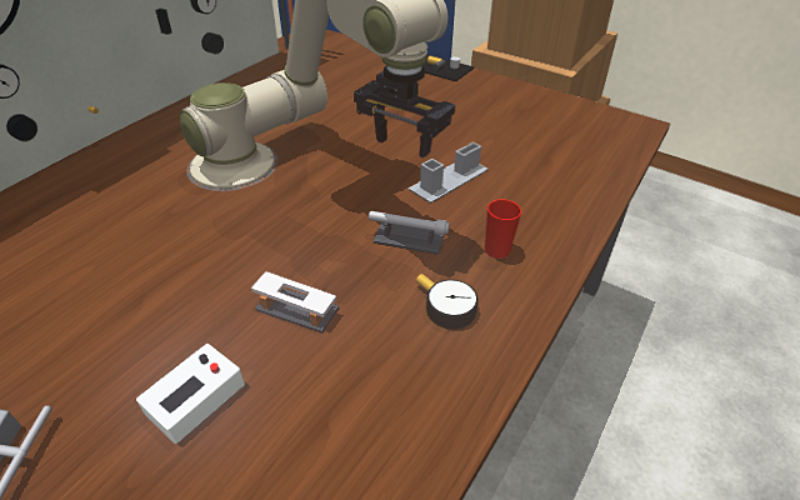

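View pics/a.png

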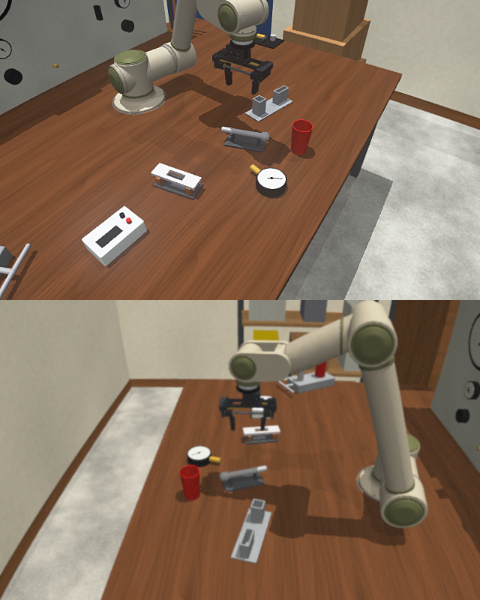

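The scene view (800x500) shows the stand at (448,175) with its well nearer the camera, the spindle at (408,222) with its collar to the right (+x), the template at (295,292), and the can, gauge and meter. The side view agrees. Next I measure from the depth.

```bash
python3 - <<'E'
from h import *
d=np.load('c.npz')
for k in '01':
    W=d['s'+k];p=d['p'+k].astype(int); x,y,z=W[...,0],W[...,1],W[...,2]
    sat=p.max(2)-p.min(2)
    m=(z>8)&(z<125)&(x>250)&(x<900)&(abs(y)<500)
    n,l,st,_=cv2.connectedComponentsWithStats(m.astype(np.uint8))
    print('cam',k,'bench z',np.nanmedian(z[(x>400)&(x<700)&(abs(y)<300)&(abs(z)<10)]))
    for i in range(1,n):
        if st[i,4]<60: continue
        q=W[l==i]; top=np.percentile(q[:,2],97); t=q[q[:,2]>top-8]
        r=cv2.minAreaRect(t[:,:2].astype(np.float32))
        print(st[i].tolist(),'top',top.round(1),'lo',q.min(0).round(),'hi',q.max(0).round(),'col',p[l==i].mean(0).round(), 'rect',[np.round(a,1) for a in r])
    # stand base
    g=(abs(z-5)<6)&(sat<25)&(p.min(2)>90)&(x>300)&(x<900)&(abs(y)<400)
    n,l,st,_=cv2.connectedComponentsWithStats(g.astype(np.uint8))
    for i in range(1,n):
        if st[i,4]>80:
            q=W[l==i]; print('base',st[i].tolist(),[np.round(a,1) for a in cv2.minAreaRect(q[:,:2].astype(np.float32))],np.median(q[:,2]))
E
```

```text
cam 0 bench z -0.8021507236981261
[364, 113, 21, 27, 381] top 66.1 lo [519. 290.   8.] hi [562. 366.  68.] col [100.  99. 101.] rect [array([540.6, 329.1]), array([72.3, 33.1]), np.float64(79.8)]
[336, 127, 21, 28, 419] top 75.2 lo [486. 170.   8.] hi [536. 280.  78.] col [100. 100. 102.] rect [array([510.4, 197.5]), array([44.3, 43.2]), np.float64(77.6)]
[388, 159, 29, 46, 994] top 113.8 lo [716.  47.   8.] hi [786. 120. 117.] col [119.  37.  31.] rect [array([750.7,  83.3]), array([71. , 69.5]), np.float64(79.7)]
[295, 169, 65, 27, 687] top 63.8 lo [481. -41.   8.] hi [653.  48.  67.] col [119. 117. 120.] rect [array([565.5,   3. ]), array([179.2,  26.9]), np.float64(17.4)]
[202, 217, 67, 46, 1281] top 51.5 lo [ 414. -346.    8.] hi [ 579. -257.   54.] col [200. 194. 193.] rect [array([ 496.2, -300.6]), array([161.8,  53.5]), np.float64(9.3)]
[333, 219, 50, 43, 1381] top 39.7 lo [ 661. -182.    8.] hi [804. -80.  43.] col [177. 172. 163.] rect [array([ 754.7, -131.8]), array([98. , 99.1]), np.float64(34.8)]
[159, 275, 36, 36, 330] top 51.5 lo [ 450. -500.    8.] hi [ 542. -479.   5
[... 865 characters left out ...]
01. 124. 120.] col [140.  84.  74.] rect [array([752.,  87.]), array([69.7, 72.3]), np.float64(44.4)]
[292, 221, 64, 33, 1005] top 64.1 lo [477. -44.   8.] hi [655.  63.  69.] col [99. 97. 97.] rect [array([564.4,  12.3]), array([178.6,  32.9]), np.float64(16.4)]
[333, 265, 21, 33, 544] top 77.3 lo [486. 177.   8.] hi [535. 226.  79.] col [107. 108. 107.] rect [array([509.7, 200.4]), array([44.5, 40.3]), np.float64(76.6)]
[318, 304, 24, 40, 612] top 67.7 lo [514. 248.   8.] hi [567. 371.  70.] col [116. 118. 118.] rect [array([541.6, 332.4]), array([72.7, 28.7]), np.float64(76.5)]
base [308, 277, 54, 74, 1436] [array([525.3, 263.8]), array([228.4,  81.6]), np.float64(76.7)] 5.656613327176542
```

Emit:
{"name": "arm_command", "arguments": {
  "claw": [6,6,6,6,6,6,6,6,6,6],
  "linear": [
    [1.5,3.9,0],
    [0,0,2],
    [0,0,1],
    [0,0,1],
    [0,0,1],
    [0,0,0],
    [0,0,0],
    [0,0,0],
    [0,0,0],
    [0,0,0]
  ],
  "dr": [
    [0,0,8.1],
    [0,0,8.1],
    [0,0,8.1],
    [0,0,8.1],
    [0,0,8.1],
    [0,0,8.1],
    [0,0,8.1],
    [0,0,8.1],
    [0,0,8.2],
    [0,0,0]
  ]
}}

```text
t: 1.1
tool_pos: [588.8, 15.0, 202.4]
orientation: [[0.957, 0.291, -0.001], [0.291, -0.957, 0.0], [-0.001, -0.0, -1.0]]
wrist_force: [-0.1, 0.4, -0.3]
grip_width: 59.9
```

```bash
python3 - <<'E'
from h import *
c=camera('wrist');W=cloud(c);save(c,'w1');st=get_state()
for k in('t','qpos','tool_pos','orientation','wrist_force','grip_width'):print(k,np.round(st[k],3).tolist())
z=W[...,2];x=W[...,0];y=W[...,1]
print('bench',np.nanmedian(z[abs(z)<10]))
m=(z>52)&(z<75)&(x>440)&(x<680)&(abs(y)<80);q=W[m];print(len(q),cv2.minAreaRect(q[:,:2].astype(np.float32)),np.percentile(q[:,2],[5,50,98]))
# axis line from slices
v=cv2.fitLine(q[:,:2].astype(np.float32),cv2.DIST_L2,0,.01,.01).ravel();d=v[:2]*np.sign(v[0]);n=np.array([-d[1],d[0]]);print(np.degrees(np.arctan2(d[1],d[0])),v[2:])
s=(q[:,:2]-v[2:])@d;e=(q[:,:2]-v[2:])@n
for a in np.arange(-100,101,20):
    k=abs(s-a)<10
    if k.sum()>5: print(a,k.sum(),e[k].min().round(1),e[k].max().round(1),np.percentile(q[k,2],95).round(1))
E
```

```text
t 1.15
qpos [-0.175, 0.488, 1.269, -0.0, 1.386, 1.096]
tool_pos [588.875, 15.035, 202.438]
orientation [[0.955, 0.295, -0.001], [0.295, -0.955, 0.0], [-0.001, -0.0, -1.0]]
wrist_force [0.169, -0.069, 0.026]
grip_width 60.038
bench 1.34003788250666
4078 ((575.1180419921875, 11.692558288574219), (157.8468475341797, 32.99922561645508), 17.3872127532959) [55.00550964 61.05898863 68.08571802]
19.16495 [587.227     13.597425]
-80 357 -10.3 10.7 62.4
-60 419 -10.7 10.7 62.4
-40 432 -10.4 10.7 62.4
-20 463 -10.6 10.8 62.3
0 490 -10.6 10.9 62.3
20 513 -10.3 10.8 62.6
40 700 -16.2 16.9 68.2
60 702 -16.5 16.5 68.1
```

View pics/w1.png

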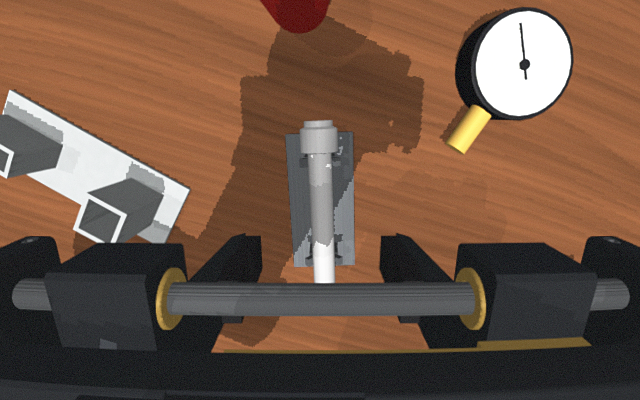

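Wrist view: the spindle lies up the image from (322,285) to (318,125) with the collar at the top, centred between the jaws. The stand is at left and the gauge top right. The axis angle is 19.2° and the tool's 17.2°, so I correct and descend.

Emit:
{"name": "arm_command", "arguments": {
  "claw": [6,6,6,6,6,6,6,6],
  "linear": [
    [-0.2,0.1,2],
    [0,0,3],
    [0,0,3],
    [0,0,3],
    [0,0,2.5],
    [0,0,1.5],
    [0,0,0.7],
    [0,0,0]
  ],
  "dr": [
    [0,0,-2],
    [0,0,0],
    [0,0,0],
    [0,0,0],
    [0,0,0],
    [0,0,0],
    [0,0,0],
    [0,0,0]
  ]
}}

```text
t: 1.95
tool_pos: [587.1, 13.5, 45.1]
orientation: [[0.945, 0.328, -0.001], [0.328, -0.945, 0.0], [-0.001, -0.001, -1.0]]
wrist_force: [-0.4, 0.5, -0.0]
grip_width: 59.8
```

Emit:
{"name": "arm_command", "arguments": {
  "claw": [1,1,1,1,1,1,1,1],
  "linear": [
    [0,0,0],
    [0,0,0],
    [0,0,0],
    [0,0,0],
    [0,0,0],
    [0,0,0],
    [0,0,0],
    [0,0,0]
  ],
  "dr": [
    [0,0,0],
    [0,0,0],
    [0,0,0],
    [0,0,0],
    [0,0,0],
    [0,0,0],
    [0,0,0],
    [0,0,0]
  ],
  "squeeze": 45
}}

```text
t: 2.75
tool_pos: [587.2, 14.1, 46.0]
orientation: [[0.945, 0.326, -0.0], [0.326, -0.945, 0.001], [0.0, -0.001, -1.0]]
wrist_force: [-0.7, 4.5, 2.9]
grip_width: 20.4
```

Emit:
{"name": "arm_command", "arguments": {
  "claw": [1,1,1,1,1,1,1,1,1,1,1,1],
  "linear": [
    [0,0,-1],
    [0,0,-2.5],
    [0,0,-3.5],
    [0,0,-3.5],
    [0,0,-3.5],
    [0,0,-3.5],
    [0,0,-3],
    [0,0,-1],
    [0,0,0],
    [0,0,0],
    [0,0,0],
    [0,0,0]
  ],
  "dr": [
    [0,0,0],
    [0,0,0],
    [0,0,0],
    [0,0,0],
    [0,0,0],
    [0,0,-8],
    [0,0,-8],
    [0,0,-8],
    [0,0,-8],
    [0,0,-8],
    [0,0,-8],
    [0,0,0]
  ]
}}

```text
t: 3.95
tool_pos: [587.1, 13.2, 260.9]
orientation: [[0.39, 0.921, -0.0], [0.921, -0.39, -0.0], [-0.0, -0.0, -1.0]]
wrist_force: [-0.3, 0.3, -2.9]
grip_width: 20.5
```

```bash
python3 - <<'E'
from h import *
st=get_state()
for k in('t','qpos','tool_pos','orientation','wrist_force','wrist_torque','grip_width'):print(k,np.round(st[k],3).tolist())
E
```

```text
t 3.95
qpos [-0.179, 0.442, 1.174, -0.0, 1.526, 0.222]
tool_pos [587.121, 13.208, 260.939]
orientation [[0.39, 0.921, -0.0], [0.921, -0.39, -0.0], [-0.0, -0.0, -1.0]]
wrist_force [-0.345, 0.279, -2.853]
wrist_torque [0.081, 0.041, 0.023]
grip_width 20.464
```

Emit:
{"name": "arm_command", "arguments": {
  "claw": [1,1,1,1,1,1,1,1,1,1,1,1],
  "linear": [
    [0,0,0],
    [0,0,0],
    [0,0,0],
    [0,0,0],
    [0,0,0],
    [0,0,0],
    [0,0,0],
    [0,0,0],
    [0,0,0],
    [0,0,0],
    [0,0,0],
    [0,0,0]
  ],
  "dr": [
    [0,7.5,0],
    [0,7.5,0],
    [0,7.5,0],
    [0,7.5,0],
    [0,7.5,0],
    [0,7.5,0],
    [0,7.5,0],
    [0,7.5,0],
    [0,7.5,0],
    [0,7.5,0],
    [0,7.5,0],
    [0,7.5,0]
  ]
}}

```text
t: 5.15
tool_pos: [587.4, 12.6, 260.9]
orientation: [[0.001, 0.92, 0.392], [-0.005, -0.392, 0.92], [1.0, -0.003, 0.004]]
wrist_force: [-0.2, -0.3, -2.7]
grip_width: 20.6
```

```bash
cat > st.py <<'E'
from h import *
st=get_state()
for k in('t','qpos','tool_pos','orientation','wrist_force','grip_width'):print(k,np.round(st[k],3).tolist())
E
python3 st.py
```

```text
t 5.15
qpos [-0.613, 0.633, 1.629, 1.438, 1.735, -0.699]
tool_pos [587.38, 12.647, 260.928]
orientation [[0.001, 0.92, 0.392], [-0.005, -0.392, 0.92], [1.0, -0.003, 0.004]]
wrist_force [-0.216, -0.293, -2.733]
grip_width 20.64
```

Emit:
{"name": "arm_command", "arguments": {
  "claw": [1,1,1,1,1,1,1,1,1],
  "linear": [
    [0,-1.4,1.4],
    [0,-2.5,2.5],
    [0,-2.8,2.8],
    [0,-2.8,2.8],
    [-1,-2.5,2.5],
    [-1.5,-1.6,1.7],
    [-1.5,-0.8,0.8],
    [0,0,0],
    [0,0,0]
  ],
  "dr": [
    [0,0,0],
    [0,0,0],
    [0,0,0],
    [0,0,0],
    [0,0,0],
    [0,0,0],
    [0,0,0],
    [0,0,0],
    [0,0,0]
  ]
}}

```text
t: 6.05
tool_pos: [512.0, 202.8, 221.1]
orientation: [[0.001, 0.921, 0.391], [-0.0, -0.391, 0.921], [1.0, -0.001, -0.0]]
wrist_force: [0.7, 0.5, -2.6]
grip_width: 20.8
```

```bash
cat > look.py <<'E'
import sys
from h import *
tag=sys.argv[1]
for n in('scene','side'):
    c=camera(n);W=cloud(c);save(c,tag+n,crop=(260,60,460,220) if n=='scene' else (230,150,430,350),s=3)
    x,y,z=W[...,0],W[...,1],W[...,2]
    print(n)
    # spindle slices
    for lo,hi in((100,125),(125,150),(150,180),(225,245),(245,280)):
        for _ in [0]:
            st=get_state();p=st['tool_pos']-5*st['orientation'][:,2]
            m=(z>lo)&(z<hi)&(np.hypot(x-p[0],y-p[1])<30)
            q=W[m]
            if len(q)>5: print(lo,len(q),'med',np.median(q,0).round(1),'min',q.min(0).round(1),'max',q.max(0).round(1))
    for nm,h,cx,cy in(('well',76,510,198),('slot',66,541,330)):
        m=(abs(z-h)<4)&(np.hypot(x-cx,y-cy)<50);q=W[m]
        print(nm,len(q),[np.round(a,1) for a in cv2.minAreaRect(q[:,:2].astype(np.float32))])
E
python3 look.py b; python3 st.py
```

```text
scene
100 29 med [517.8 191.4 113.3] min [506.9 184.9 104.6] max [524.6 201.  123.9]
225 108 med [517.5 189.6 229.5] min [482.6 169.6 225.1] max [540.  212.9 244.8]
245 116 med [517.6 186.8 266.2] min [497.  177.2 245. ] max [526.9 207.6 280. ]
well 58 [array([510.4, 197.3]), array([43. , 43.1]), np.float64(73.8)]
slot 70 [array([541.1, 328.4]), array([72.5, 31.4]), np.float64(78.6)]
side
100 44 med [511.8 207.8 117.6] min [502.1 199.7 108.5] max [521.6 212.9 124.7]
125 70 med [512.4 207.8 137.7] min [502.6 200.8 125.3] max [522.1 212.1 149.9]
150 92 med [512.7 207.2 165.7] min [501.1 198.3 150.3] max [522.6 211.7 179.6]
225 229 med [507.8 205.3 231.2] min [480.4 174.2 225.1] max [537.3 224.3 244.7]
245 151 med [511.1 211.6 267.9] min [495.4 187.9 245.1] max [526.8 218.5 279.9]
well 104 [array([510.3, 199.7]), array([43.5, 40.3]), np.float64(76.8)]
slot 148 [array([541.7, 332.5]), array([72.2, 28.9]), np.float64(76.9)]
t 6.15
qpos [-0.319, 0.601, 1.979, 1.641, 1.526, -1.012]
tool_pos [512.168, 202.376, 221.388]
orientation [[-0.001, 0.92, 0.392], [0.0, -0.392, 0.92], [1.0, 0.001, 0.0]]
wrist_force [-0.678, 0.235, -3.38]
grip_width 20.272
```

```bash
python3 -c "
import cv2,numpy as np
a=cv2.imread('pics/bscene.png');b=cv2.imread('pics/bside.png')
b=cv2.resize(b,(480,480));a=cv2.resize(a,(600,480))[:,100:420];cv2.imwrite('pics/b.png',np.hstack([a,b]))"
```

```text
(no output)
```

View pics/b.png

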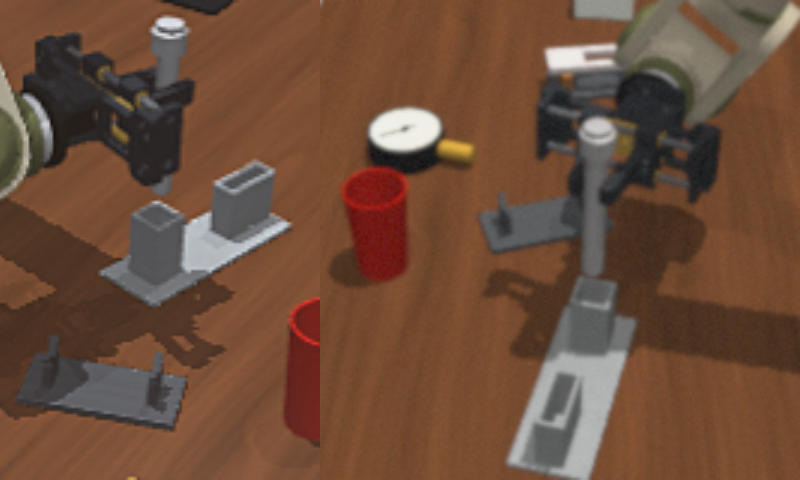

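The spindle is upright, foot at (595,270) in the right panel, just over the well at (593,290). The two views agree to about 1.5 mm. I nudge 1.5 mm in -x and lower.

Emit:
{"name": "arm_command", "arguments": {
  "claw": [1,1,1,1,1,1,1,1,1,1],
  "linear": [
    [-0.5,-0.15,0],
    [-1,0,0],
    [-1,0,0],
    [-1,0,0],
    [-1,0,0],
    [-1,0,0],
    [-1,0,0],
    [-1,0,0],
    [-1,0,0],
    [0,0,0]
  ],
  "dr": [
    [0,0,0],
    [0,0,0],
    [0,0,0],
    [0,0,0],
    [0,0,0],
    [0,0,0],
    [0,0,0],
    [0,0,0],
    [0,0,0],
    [0,0,0]
  ]
}}

```text
t: 7.15
tool_pos: [510.1, 203.8, 134.5]
orientation: [[0.002, 0.92, 0.391], [-0.0, -0.391, 0.92], [1.0, -0.002, -0.0]]
wrist_force: [-0.8, -0.2, -2.4]
grip_width: 20.7
```

Emit:
{"name": "arm_command", "arguments": {
  "claw": [1,1,1,1,1,1,1],
  "linear": [
    [-0.3,0,0],
    [-0.3,0,0],
    [-0.3,0,0],
    [-0.3,0,0],
    [-0.2,0,0],
    [-0.1,0,0],
    [0,0,0]
  ],
  "dr": [
    [0,0,0],
    [0,0,0],
    [0,0,0],
    [0,0,0],
    [0,0,0],
    [0,0,0],
    [0,0,0]
  ]
}}

```text
t: 7.85
tool_pos: [510.1, 203.8, 120.8]
orientation: [[-0.0, 0.921, 0.391], [-0.0, -0.391, 0.921], [1.0, -0.0, 0.0]]
wrist_force: [-0.3, 0.1, -1.8]
grip_width: 20.9
```

Emit:
{"name": "arm_command", "arguments": {
  "claw": [1,1,1],
  "linear": [
    [-0.1,0,0],
    [0,0,0],
    [0,0,0]
  ],
  "dr": [
    [0,0,0],
    [0,0,0],
    [0,0,0]
  ]
}}

```text
t: 8.15
tool_pos: [510.1, 203.8, 120.7]
orientation: [[-0.002, 0.921, 0.391], [-0.002, -0.391, 0.921], [1.0, 0.001, 0.003]]
wrist_force: [-0.1, 0.3, 5.2]
grip_width: 20.6
```

Emit:
{"name": "arm_command", "arguments": {
  "claw": [1,1,1],
  "linear": [
    [-0.1,0,0],
    [0,0,0],
    [0,0,0]
  ],
  "dr": [
    [0,0,0],
    [0,0,0],
    [0,0,0]
  ]
}}

```text
t: 8.45
tool_pos: [510.1, 203.8, 120.7]
orientation: [[-0.004, 0.921, 0.391], [-0.004, -0.391, 0.921], [1.0, 0.002, 0.005]]
wrist_force: [0.0, 0.3, 12.0]
grip_width: 20.0
```

```bash
python3 st.py
```

```text
t 8.45
qpos [-0.317, 0.849, 2.012, 1.653, 1.552, -1.293]
tool_pos [510.115, 203.784, 120.672]
orientation [[-0.004, 0.921, 0.391], [-0.004, -0.391, 0.921], [1.0, 0.002, 0.005]]
wrist_force [0.037, 0.297, 11.982]
grip_width 20.012
```

Emit:
{"name": "arm_command", "arguments": {
  "claw": [1,2.6,3.5,5,6,6],
  "linear": [
    [0.15,0,0],
    [0,0,0],
    [0,0,0],
    [0,0,0],
    [0,0,0],
    [0,0,0]
  ],
  "dr": [
    [0,0,0],
    [0,0,0],
    [0,0,0],
    [0,0,0],
    [0,0,0],
    [0,0,0]
  ]
}}

```text
t: 9.05
tool_pos: [510.1, 203.8, 120.2]
orientation: [[0.0, 0.921, 0.391], [-0.0, -0.391, 0.921], [1.0, -0.0, -0.0]]
wrist_force: [0.4, -0.6, 0.4]
grip_width: 55.7
```

Emit:
{"name": "arm_command", "arguments": {
  "claw": [6,6,6,6,6,6],
  "linear": [
    [0,0,-1],
    [0,0,-2],
    [0,0,-3],
    [0,0,-3],
    [2,0,-3],
    [4,0,0]
  ],
  "dr": [
    [0,0,0],
    [0,0,0],
    [0,0,0],
    [0,0,0],
    [0,0,0],
    [0,0,0]
  ]
}}

```text
t: 9.65
tool_pos: [463.4, 89.6, 179.4]
orientation: [[0.004, 0.919, 0.395], [-0.002, -0.395, 0.919], [1.0, -0.004, 0.0]]
wrist_force: [1.7, -0.0, 0.6]
grip_width: 59.9
```

```bash
cat > look2.py <<'E'
import sys
from h import *
for n in('scene','side'):
    c=camera(n);W=cloud(c);save(c,sys.argv[1]+n,crop=(260,60,460,220) if n=='scene' else (230,150,430,350),s=3)
    x,y,z=W[...,0],W[...,1],W[...,2]; print(n)
    for lo,hi in((85,115),(120,150),(162,178),(178,200)):
        m=(z>lo)&(z<hi)&(np.hypot(x-510,y-198)<35);q=W[m]
        if len(q)>5: print(lo,len(q),'med',np.median(q,0).round(1),'min',q.min(0).round(1),'max',q.max(0).round(1))
    for nm,h,cx,cy in(('well',76,510,198),('slot',66,541,330)):
        m=(abs(z-h)<4)&(np.hypot(x-cx,y-cy)<50);q=W[m]
        print(nm,len(q),[np.round(a,1) for a in cv2.minAreaRect(q[:,:2].astype(np.float32))])
E
python3 look2.py c;python3 st.py
```

```text
scene
85 62 med [514.5 191.  100.7] min [501.4 187.1  85.8] max [521.7 205.  114.6]
120 62 med [514.8 191.7 134.6] min [503.9 185.9 120.6] max [522.2 202.4 149.7]
162 62 med [516.8 186.8 170.8] min [498.4 181.  162. ] max [527.2 209.4 178. ]
178 52 med [512.8 193.8 183.4] min [496.  184.2 178.4] max [526.4 209.5 187.6]
well 62 [array([510.7, 196.8]), array([43.8, 42.9]), np.float64(76.0)]
slot 67 [array([539.8, 329. ]), array([74.2, 32.4]), np.float64(80.3)]
side
85 76 med [509.1 209.  101. ] min [499.2 200.   86.3] max [519.  216.  114.9]
120 83 med [510.  208.8 135.7] min [500.2 202.2 120.1] max [519.8 213.5 149.9]
162 74 med [508.7 214.3 170.2] min [494.4 187.8 162. ] max [524.9 219.6 177.9]
178 118 med [511.1 206.1 184.8] min [494.9 187.6 178.1] max [525.2 217.9 189.4]
well 116 [array([510.2, 200.1]), array([43.1, 40.4]), np.float64(77.7)]
slot 147 [array([541.9, 332.3]), array([72.7, 29.2]), np.float64(76.5)]
t 9.75
qpos [-0.631, 0.682, 2.081, 1.359, 1.654, -1.206]
tool_pos [462.892, 92.179, 182.969]
orientation [[-0.004, 0.92, 0.393], [0.002, -0.393, 0.92], [1.0, 0.005, -0.0]]
wrist_force [-0.168, 0.543, -0.14]
grip_width 59.874
```

Spindle stands in the well (top about 187 mm, expected 186) and the stand has not moved. Before the template grasp I check joint ranges for the slot pose with a quick kinematic fit to the logged states.

```bash
cat > kin.py <<'E'
import numpy as np
from scipy.spatial.transform import Rotation as Ro
from scipy.optimize import least_squares
Q=[[-0.2153,.38112,1.29813,0,1.46358,-.2153],[-0.175,0.488,1.269,0,1.386,1.096],[-0.179,0.442,1.174,0,1.526,0.222],[-0.613,0.633,1.629,1.438,1.735,-0.699],[-0.319,0.601,1.979,1.641,1.526,-1.012],[-0.317,0.849,2.012,1.653,1.552,-1.293],[-0.631,0.682,2.081,1.359,1.654,-1.206]]
P=[[549.78,0.04,252.2],[588.875,15.035,202.438],[587.121,13.208,260.939],[587.38,12.647,260.928],[512.168,202.376,221.388],[510.115,203.784,120.672],[462.892,92.179,182.969]]
Z=Ro.from_rotvec
C=Ro.from_matrix([[0,1,0],[1,0,0],[0,0,-1]])
def fk(q,p):
    h,a,b,al,be,d,L,e=p
    r0=Z([0,0,q[0]]);A=q[1]+q[2]
    w=np.array([a*np.sin(q[1]+al)+b*np.sin(A+be),d,h+a*np.cos(q[1]+al)+b*np.cos(A+be)])
    R4=r0*Z([0,A,0])*Z([0,0,q[3]]);R5=R4*Z([0,q[4],0]);R=R5*Z([0,0,q[5]])*TC
    return r0.apply(w)+R5.apply([e,0,L]),R
TC=Ro.identity()
TC=fk(Q[0],[0]*8)[1].inv()*C
TC=Ro.from_euler('z',np.round(TC.as_euler('zyx')[0]/(np.pi/2))*np.pi/2)
f=lambda p:np.concatenate([fk(q,p)[0]-x for q,x in zip(Q,P)])
par=least_squares(f,[364,390,426,0,0,110,250,0]).x
if __name__=='__main__':
    print(par.round(2),abs(f(par)).max(), fk(Q[4],par)[1].as_matrix().round(2).tolist())
    lo=np.array([-3.11,-.89,.22,-1.42,.17,-2.88]);hi=np.array([3.11,2.33,2.48,4.56,2.85,2.88])
    def ik(pos,R,n=40):
        S=set();rng=np.random.default_rng(0)
        for _ in range(n):
            s=least_squares(lambda q:np.r_[(fk(q,par)[0]-pos)/100,(fk(q,par)[1].inv()*R).as_rotvec()],rng.uniform(lo,hi),bounds=(lo,hi))
            if s.cost<1e-5:S.add(tuple(s.x.round(2)))
        return S
    def point(psi,up=1):
        c,s=np.cos(np.radians(psi)),np.sin(np.radians(psi));z=np.array([c,s,0]);x=np.array([0,0,up]);return Ro.from_matrix(np.c_[x,np.cross(z,x),z])
    for psi,up in((-13,1),(-13,-1)):
        for zz in(106,200): print(psi,up,zz,ik([546,328,zz],point(psi,up)))
    for psi in(9.6,189.6):
        c,s=np.cos(np.radians(psi)),np.sin(np.radians(psi));print(psi,ik([516,-296,40],Ro.from_matrix(np.c_[[c,s,0],[s,-c,0],[0,0,-1]])))
    for psi,up in((9.6,1),(60,1),(9.6,-1),(60,-1)): print('lift',psi,up,ik([516,-200,250],point(psi,up)))
E
python3 kin.py
```

```text
[ 1.2964e+02  5.3776e+02  3.6583e+02 -0.0000e+00  2.9000e-01  1.1748e+02
  2.3605e+02  4.0000e-02] 0.14971413275066503 [[-0.0, 0.92, 0.39], [0.0, -0.39, 0.92], [1.0, 0.0, -0.0]]
-13 1 106 {(np.float64(0.64), np.float64(0.89), np.float64(1.79), np.float64(4.06), np.float64(1.28), np.float64(-1.93))}
-13 1 200 {(np.float64(0.64), np.float64(0.7), np.float64(1.78), np.float64(4.12), np.float64(1.16), np.float64(-2.11))}
-13 -1 106 {(np.float64(0.64), np.float64(0.89), np.float64(1.79), np.float64(4.06), np.float64(1.28), np.float64(1.21))}
-13 -1 200 {(np.float64(0.64), np.float64(0.7), np.float64(1.78), np.float64(4.12), np.float64(1.16), np.float64(1.04))}
9.6 {(np.float64(-0.72), np.float64(0.68), np.float64(1.44), np.float64(0.0), np.float64(1.02), np.float64(0.68))}
189.6 {(np.float64(-0.72), np.float64(0.68), np.float64(1.44), np.float64(-0.0), np.float64(1.02), np.float64(-2.46))}
lift 9.6 1 {(np.float64(-1.02), np.float64(0.5), np.float64(2.09), np.float64(1.9), np.float64(1.38), np.float64(-1.05))}
lift 60 1 {(np.float64(-1.0), np.float64(0.69), np.float64(1.54), np.float64(1.26), np.float64(1.94), np.float64(-0.72))}
lift 9.6 -1 {(np.float64(-1.02), np.float64(0.5), np.float64(2.09), np.float64(1.9), np.float64(1.38), np.float64(2.09))}
lift 60 -1 {(np.float64(-1.0), np.float64(0.69), np.float64(1.54), np.float64(1.26), np.float64(1.94), np.float64(2.43))}
```

Emit:
{"name": "arm_command", "arguments": {
  "claw": [8,8,8,8,8,8,8,8,8,8,8,8],
  "linear": [
    [3,0,0],
    [2,0,0],
    [0,0,0],
    [0,0,0],
    [0,0,0],
    [0,0,0],
    [0,0,0],
    [0,0,0],
    [0,0,0],
    [0,0,0],
    [0,0,0],
    [0,0,0]
  ],
  "dr": [
    [0,-7.5,0],
    [0,-7.5,0],
    [0,-7.5,0],
    [0,-7.5,0],
    [0,-7.5,0],
    [0,-7.5,0],
    [0,-7.5,0],
    [0,-7.5,0],
    [0,-7.5,0],
    [0,-7.5,0],
    [0,-7.5,0],
    [0,-7.5,0]
  ]
}}

```text
t: 10.95
tool_pos: [464.0, 95.3, 229.7]
orientation: [[0.39, 0.921, -0.003], [0.921, -0.39, -0.006], [-0.007, 0.0, -1.0]]
wrist_force: [-0.0, -0.5, -0.5]
grip_width: 79.9
```

Emit:
{"name": "arm_command", "arguments": {
  "claw": [8,8,8,8,8,8,8,8,8,8],
  "linear": [
    [-2,1,0],
    [-3.6,2.1,0],
    [-4,2.5,0],
    [-4,2.5,0],
    [-4,2.5,0],
    [-4,2.5,0],
    [-4,2.5,0],
    [-4,2.5,0],
    [-4,2,0],
    [0,0,0]
  ],
  "dr": [
    [0,0,0],
    [0,0,0],
    [0,0,0],
    [0,0,0],
    [0,0,0],
    [0,0,0],
    [0,0,0],
    [0,0,0],
    [0,0,0],
    [0,0,0]
  ]
}}

```text
t: 11.95
tool_pos: [517.1, -297.1, 227.8]
orientation: [[0.394, 0.919, -0.003], [0.919, -0.394, 0.0], [-0.001, -0.003, -1.0]]
wrist_force: [-0.1, 0.2, 0.4]
grip_width: 80.1
```

Emit:
{"name": "arm_command", "arguments": {
  "claw": [8,8,8,8,8,8,8,8],
  "linear": [
    [0,0,1],
    [0,0,1],
    [0,0,1],
    [0,0,0],
    [0,0,0],
    [0,0,0],
    [0,0,0],
    [0,0,0]
  ],
  "dr": [
    [0,0,8.2],
    [0,0,8.2],
    [0,0,8.2],
    [0,0,8.2],
    [0,0,8.2],
    [0,0,8.2],
    [0,0,8.2],
    [0,0,0]
  ]
}}

```text
t: 12.75
tool_pos: [517.5, -291.6, 199.2]
orientation: [[0.986, 0.167, -0.002], [0.167, -0.986, 0.001], [-0.002, -0.001, -1.0]]
wrist_force: [-0.4, 0.4, -0.4]
grip_width: 80.1
```

```bash
python3 st.py; python3 - <<'E'
from h import *
c=camera('wrist');W=cloud(c);save(c,'w2')
x,y,z=W.transpose(2,0,1)
print('bench',np.nanmedian(z[abs(z)<12]))
m=(z>44)&(z<58)&(np.hypot(x-496,y+298)<95)
n,l,st,_=cv2.connectedComponentsWithStats(m.astype(np.uint8));i=1+np.argmax(st[1:,4]);q=W[l==i]
print(st[i],[np.round(a,1) for a in cv2.minAreaRect(q[:,:2].astype(np.float32))],np.median(q[:,2]))
E
```

```text
t 12.75
qpos [-0.712, 0.5, 1.258, -0.0, 1.386, 0.691]
tool_pos [517.513, -291.592, 199.157]
orientation [[0.986, 0.167, -0.002], [0.167, -0.986, 0.001], [-0.002, -0.001, -1.0]]
wrist_force [-0.447, 0.39, -0.404]
grip_width 80.068
bench 1.3237440187040073
[ 296  127   57  156 6795] [array([ 500.7, -297.8]), array([152.4,  50.2]), np.float64(9.6)] 51.179489619942856
```

View pics/w2.png

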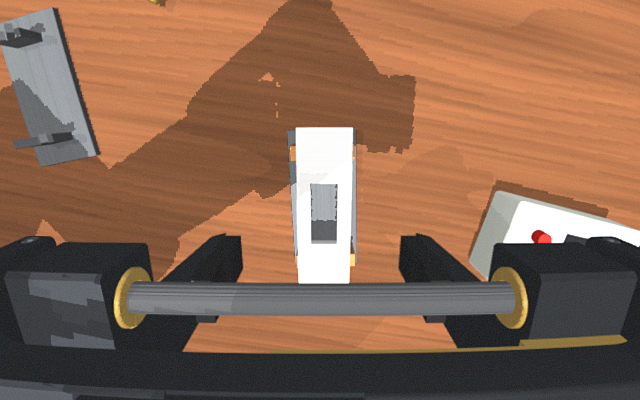

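Wrist view: template centred between the jaws, top end at (325,128), window at (323,213), angle 9.6° matching the tool. Centre (497,-298.5), and I grasp 20 mm towards the far end.

Emit:
{"name": "arm_command", "arguments": {
  "claw": [8,8,8,8,8,8,8,8],
  "linear": [
    [-0.15,0.35,2],
    [0,0,3],
    [0,0,3],
    [0,0,3],
    [0,0,2.5],
    [0,0,1.5],
    [0,0,0.9],
    [0,0,0]
  ],
  "dr": [
    [0,0,0],
    [0,0,0],
    [0,0,0],
    [0,0,0],
    [0,0,0],
    [0,0,0],
    [0,0,0],
    [0,0,0]
  ]
}}

```text
t: 13.6
tool_pos: [516.6, -295.4, 40.0]
orientation: [[0.986, 0.169, -0.002], [0.169, -0.986, 0.001], [-0.002, -0.002, -1.0]]
wrist_force: [-0.5, 0.3, 0.6]
grip_width: 79.9
```

Emit:
{"name": "arm_command", "arguments": {
  "claw": [3.5,3.5,3.5,3.5,3.5,3.5,3.5,3.5],
  "linear": [
    [0,0,0],
    [0,0,0],
    [0,0,0],
    [0,0,0],
    [0,0,0],
    [0,0,0],
    [0,0,0],
    [0,0,0]
  ],
  "dr": [
    [0,0,0],
    [0,0,0],
    [0,0,0],
    [0,0,0],
    [0,0,0],
    [0,0,0],
    [0,0,0],
    [0,0,0]
  ],
  "squeeze": 45
}}

```text
t: 14.4
tool_pos: [517.2, -295.8, 41.6]
orientation: [[0.986, 0.167, 0.0], [0.167, -0.986, -0.0], [0.0, 0.0, -1.0]]
wrist_force: [-1.7, 0.2, 5.6]
grip_width: 49.4
```

Emit:
{"name": "arm_command", "arguments": {
  "claw": [3.5,3.5,3.5,3.5,3.5,3.5,3.5,3.5],
  "linear": [
    [0,0,-0.5],
    [0,0,-2],
    [0,0,-3.5],
    [0,0,-4],
    [0,0,-4],
    [0,0,-4],
    [0,0,-3],
    [0,0,0]
  ],
  "dr": [
    [0,0,0],
    [0,0,0],
    [0,0,0],
    [0,0,0],
    [0,0,0],
    [0,0,0],
    [0,0,0],
    [0,0,0]
  ]
}}

```text
t: 15.2
tool_pos: [517.8, -296.5, 255.1]
orientation: [[0.986, 0.167, 0.006], [0.167, -0.986, -0.005], [0.005, 0.006, -1.0]]
wrist_force: [-0.5, 0.2, -2.8]
grip_width: 49.2
```

Emit:
{"name": "arm_command", "arguments": {
  "claw": [3.5,3.5,3.5,3.5,3.5,3.5,3.5,3.5,3.5,3.5,3.5,3.5],
  "linear": [
    [0,-1,0],
    [0,-1,0],
    [0,-1,0],
    [0,-1,0],
    [0,-1,0],
    [0,-1,0],
    [0,-1,0],
    [0,-1,0],
    [0,-1,0],
    [0,-1,0],
    [0,0,0],
    [0,0,0]
  ],
  "dr": [
    [0,7.5,0],
    [0,7.5,0],
    [0,7.5,0],
    [0,7.5,0],
    [0,7.5,0],
    [0,7.5,0],
    [0,7.5,0],
    [0,7.5,0],
    [0,7.5,0],
    [0,7.5,0],
    [0,7.5,0],
    [0,7.5,0]
  ]
}}

```text
t: 16.4
tool_pos: [499.6, -197.0, 249.9]
orientation: [[-0.001, 0.164, 0.987], [-0.002, -0.987, 0.164], [1.0, -0.002, 0.001]]
wrist_force: [0.2, 0.1, -3.6]
grip_width: 49.2
```

```bash
python3 st.py
```

```text
t 16.4
qpos [-1.06, 0.486, 2.135, 1.875, 1.402, -1.074]
tool_pos [499.625, -197.043, 249.916]
orientation [[-0.001, 0.164, 0.987], [-0.002, -0.987, 0.164], [1.0, -0.002, 0.001]]
wrist_force [0.221, 0.067, -3.645]
grip_width 49.209
```

Emit:
{"name": "arm_command", "arguments": {
  "claw": [3.5,3.5,3.5,3.5,3.5,3.5,3.5,3.5,3.5,3.5,3.5,3.5],
  "linear": [
    [2,0,0],
    [2.5,-1,0],
    [1.5,-2,0.5],
    [0,-3.5,1],
    [0,-4,1.1],
    [0,-4,1.1],
    [0,-4,1.1],
    [0,-4,1.1],
    [0,-4,1.1],
    [0,-4,1.1],
    [0,-3,1],
    [0,0,0]
  ],
  "dr": [
    [0,0,0],
    [0,0,0],
    [0,0,0],
    [0,0,0],
    [0,0,0],
    [0,0,0],
    [0,0,0],
    [0,0,0],
    [0,0,0],
    [0,0,0],
    [0,0,0],
    [0,0,0]
  ]
}}

```text
t: 17.6
tool_pos: [533.0, 152.5, 308.7]
orientation: [[0.007, 0.173, 0.985], [0.001, -0.985, 0.173], [1.0, -0.0, -0.007]]
wrist_force: [-0.2, -0.1, -2.7]
grip_width: 49.0
```

```bash
python3 st.py
```

```text
t 17.6
qpos [-0.02, 0.287, 2.157, 2.89, 0.882, -1.41]
tool_pos [532.991, 152.543, 308.678]
orientation [[0.007, 0.173, 0.985], [0.001, -0.985, 0.173], [1.0, -0.0, -0.007]]
wrist_force [-0.186, -0.117, -2.686]
grip_width 49.038
```

Emit:
{"name": "arm_command", "arguments": {
  "claw": [3.5,3.5,3.5,3.5,3.5,3.5,3.5,3.5,3.5,3.5,3.5],
  "linear": [
    [0,-2.2,0.5],
    [0,-3.5,0.9],
    [0,-3.5,0.9],
    [0,-3.5,0.9],
    [0,-3,0.7],
    [0,-1.5,0.3],
    [0,0,0],
    [0,0,0],
    [0,0,0],
    [0,0,0],
    [0,0,0]
  ],
  "dr": [
    [0,0,0],
    [0,0,0],
    [0,0,0],
    [0,0,0],
    [0,0,0],
    [0,0,0],
    [-6,0,0],
    [-6,0,0],
    [-6,0,0],
    [-5,0,0],
    [0,0,0]
  ]
}}

```text
t: 18.7
tool_pos: [547.3, 325.3, 309.1]
orientation: [[0.003, -0.232, 0.973], [0.001, -0.973, -0.232], [1.0, 0.002, -0.003]]
wrist_force: [-0.7, 1.0, -2.6]
grip_width: 49.1
```

```bash
python3 st.py
```

```text
t 18.7
qpos [0.635, 0.504, 1.7, 4.25, 1.021, -2.378]
tool_pos [547.337, 325.266, 309.103]
orientation [[0.003, -0.232, 0.973], [0.001, -0.973, -0.232], [1.0, 0.002, -0.003]]
wrist_force [-0.696, 0.989, -2.634]
grip_width 49.094
```

Emit:
{"name": "arm_command", "arguments": {
  "claw": [3.5,3.5,3.5,3.5,3.5,3.5,3.5],
  "linear": [
    [-1,-0.35,-0.35],
    [-2,0,0],
    [-2.5,0,0],
    [-2.5,0,0],
    [-2,0,0],
    [-1.4,0,0],
    [0,0,0]
  ],
  "dr": [
    [0,0,0],
    [0,0,0],
    [0,0,0],
    [0,0,0],
    [0,0,0],
    [0,0,0],
    [0,0,0]
  ]
}}

```text
t: 19.4
tool_pos: [544.2, 328.1, 193.9]
orientation: [[0.005, -0.231, 0.973], [0.003, -0.973, -0.231], [1.0, 0.004, -0.005]]
wrist_force: [0.7, 0.9, -2.6]
grip_width: 49.1
```

```bash
python3 st.py; cat > look3.py <<'E'
import sys
from h import *
st=get_state();R=st['orientation'];p=st['tool_pos'];ims=[]
a=R[:2,2]/np.linalg.norm(R[:2,2]); b=np.array([-a[1],a[0]])
for n in('scene','side'):
    c=camera(n);W=cloud(c);im=c['pixels'][:,:,::-1]
    im=im[60:220,300:430] if n=='scene' else im[200:360,260:430]
    ims.append(cv2.resize(im,None,fx=2.6,fy=3)if 0 else cv2.resize(im,None,fx=2.6,fy=2.6))
    x,y,z=W[...,0],W[...,1],W[...,2];print(n)
    s=(W[...,:2]-[541.2,330.5]) ; A=s@a;B=s@b   # along stand x, y from slot centre
    for lo,hi in((66,80),(100,115),(115,130),(130,150),(170,190),(190,250)):
        m=(z>lo)&(z<hi)&(abs(A)<15)&(abs(B)<40)
        if m.sum()>8: print(lo,m.sum(),'A',np.percentile(A[m],[2,50,98]).round(1),'B',np.percentile(B[m],[2,50,98]).round(1),'z',z[m].min().round(1),z[m].max().round(1))
    for nm,h,cx,cy in(('well',76,510,198),('slot',66,541,330)):
        m=(abs(z-h)<4)&(np.hypot(x-cx,y-cy)<50);q=W[m]
        print(nm,len(q),[np.round(v,1) for v in cv2.minAreaRect(q[:,:2].astype(np.float32))],'A',np.percentile(A[m],[2,98]).round(1),'B',np.percentile(B[m],[2,98]).round(1))
cv2.imwrite('pics/'+sys.argv[1]+'.png',np.hstack(ims))
E
python3 look3.py d
```

```text
t 19.4
qpos [0.643, 0.712, 1.78, 4.129, 1.169, -2.104]
tool_pos [544.194, 328.099, 193.885]
orientation [[0.005, -0.231, 0.973], [0.003, -0.973, -0.231], [1.0, 0.004, -0.005]]
wrist_force [0.66, 0.913, -2.612]
grip_width 49.131
scene
66 15 A [-12.9  -6.8  14.5] B [-37.2 -11.   32. ] z 66.1 67.5
100 45 A [-1.4  3.6  8.2] B [-28.5  -5.9  19.4] z 100.4 114.3
115 48 A [-4.7  4.8  8.2] B [-31.   -9.9  18. ] z 115.5 129.9
130 76 A [-4.3  3.9  7.3] B [-34.   -6.2  20.1] z 130.2 149.9
170 41 A [-5.3  4.4 13.8] B [-39.1  11.   22.7] z 170.2 189.8
190 262 A [-6.4  4.6 13.2] B [-37.1  -6.8  30.6] z 190.1 249.9
well 57 [array([511.2, 195.9]), array([40.4, 43.6]), np.float64(75.8)] A [-18.6  22.2] B [-158.1 -118.1]
slot 66 [array([541.1, 328.4]), array([72.2, 29.4]), np.float64(79.0)] A [-14.4  15.8] B [-36.8  33. ]
side
66 52 A [-14.   -6.7  13.6] B [-32.6   6.1  37.8] z 66.0 70.6
100 44 A [-4.7 -3.3  5.2] B [-19.2  22.   25.6] z 100.1 115.0
115 42 A [-4.8 -3.8  5.2] B [-16.2  19.1  25.6] z 115.1 129.6
130 52 A [-4.7 -1.9  5.2] B [-0.8 23.2 26.1] z 130.1 149.6
170 56 A [-11.4  -3.4  14.1] B [-28.3 -13.3  39.6] z 170.4 189.7
190 380 A [-13.9  -3.7  13.6] B [-36.5  22.9  39.5] z 190.0 249.8
well 78 [array([510.2, 209.6]), array([31.3, 41.8]), np.float64(87.3)] A [-20.   18.5] B [-139.2 -111.4]
slot 113 [array([541.8, 333.2]), array([71.4, 29. ]), np.float64(77.2)] A [-14.3  13.7] B [-31.7  37.7]
```

View pics/d.png

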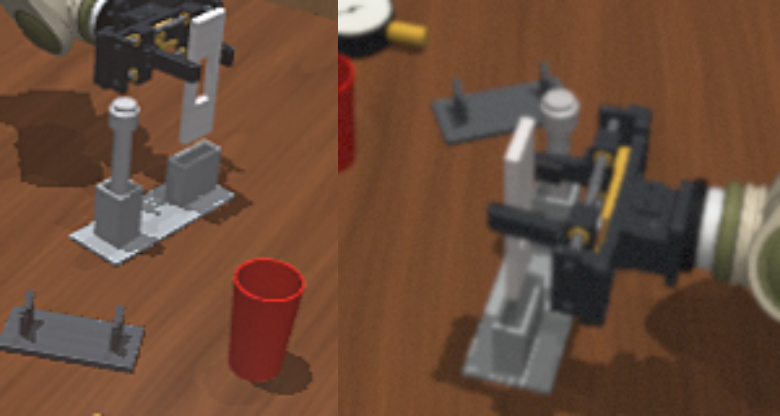

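The template hangs upright just over the slot (bottom at (195,140) left, (515,310) right), with the spindle standing at left. Both views put it about 2 mm short in stand y, so I correct that and lower.

Emit:
{"name": "arm_command", "arguments": {
  "claw": [3.5,3.5,3.5,3.5,3.5,3.5,3.5,3.5,3.5,3.5],
  "linear": [
    [-0.5,-0.2,-0.1],
    [-0.8,0,0],
    [-1,0,0],
    [-1,0,0],
    [-1,0,0],
    [-1,0,0],
    [-1,0,0],
    [-1,0,0],
    [-0.5,0,0],
    [0,0,0]
  ],
  "dr": [
    [0,0,0],
    [0,0,0],
    [0,0,0],
    [0,0,0],
    [0,0,0],
    [0,0,0],
    [0,0,0],
    [0,0,0],
    [0,0,0],
    [0,0,0]
  ]
}}

```text
t: 20.5
tool_pos: [543.9, 331.2, 118.2]
orientation: [[0.001, -0.232, 0.973], [0.001, -0.973, -0.232], [1.0, 0.001, -0.001]]
wrist_force: [0.3, -0.7, -3.0]
grip_width: 49.1
```

Emit:
{"name": "arm_command", "arguments": {
  "claw": [3.5,3.5,3.5,3.5,3.5],
  "linear": [
    [-0.3,0,0],
    [-0.2,0,0],
    [-0.2,0,0],
    [-0.1,0,0],
    [0,0,0]
  ],
  "dr": [
    [0,0,0],
    [0,0,0],
    [0,0,0],
    [0,0,0],
    [0,0,0]
  ]
}}

```text
t: 21.0
tool_pos: [543.9, 331.3, 111.1]
orientation: [[-0.0, -0.232, 0.973], [-0.0, -0.973, -0.232], [1.0, -0.0, -0.0]]
wrist_force: [0.6, 1.1, -3.0]
grip_width: 49.3
```

Emit:
{"name": "arm_command", "arguments": {
  "claw": [3.5,3.5,3.5,3.5,3.5],
  "linear": [
    [-0.1,0,0],
    [-0.1,0,0],
    [-0.1,0,0],
    [0,0,0],
    [0,0,0]
  ],
  "dr": [
    [0,0,0],
    [0,0,0],
    [0,0,0],
    [0,0,0],
    [0,0,0]
  ]
}}

```text
t: 21.5
tool_pos: [543.9, 331.3, 108.1]
orientation: [[-0.0, -0.232, 0.973], [-0.0, -0.973, -0.232], [1.0, -0.0, 0.0]]
wrist_force: [-0.8, 0.7, -1.7]
grip_width: 49.3
```

Emit:
{"name": "arm_command", "arguments": {
  "claw": [3.5,3.5,3.5],
  "linear": [
    [-0.1,0,0],
    [0,0,0],
    [0,0,0]
  ],
  "dr": [
    [0,0,0],
    [0,0,0],
    [0,0,0]
  ]
}}

```text
t: 21.8
tool_pos: [544.0, 331.4, 108.0]
orientation: [[-0.002, -0.232, 0.973], [-0.0, -0.973, -0.232], [1.0, -0.001, 0.002]]
wrist_force: [-0.4, -1.3, 5.0]
grip_width: 49.2
```

Emit:
{"name": "arm_command", "arguments": {
  "claw": [3.5,3.5,3.5],
  "linear": [
    [-0.1,0,0],
    [0,0,0],
    [0,0,0]
  ],
  "dr": [
    [0,0,0],
    [0,0,0],
    [0,0,0]
  ]
}}

```text
t: 22.1
tool_pos: [544.2, 331.4, 107.9]
orientation: [[-0.005, -0.232, 0.973], [-0.0, -0.973, -0.232], [1.0, -0.001, 0.004]]
wrist_force: [-1.1, -0.7, 9.0]
grip_width: 49.2
```

Emit:
{"name": "arm_command", "arguments": {
  "claw": [3.5,5.3,6,7,7,7],
  "linear": [
    [0.15,0,0],
    [0,0,0],
    [0,0,0],
    [0,0,0],
    [0,0,0],
    [0,0,0]
  ],
  "dr": [
    [0,0,0],
    [0,0,0],
    [0,0,0],
    [0,0,0],
    [0,0,0],
    [0,0,0]
  ]
}}

```text
t: 22.7
tool_pos: [543.8, 331.3, 107.4]
orientation: [[0.0, -0.232, 0.973], [0.0, -0.973, -0.232], [1.0, 0.0, -0.0]]
wrist_force: [0.5, -0.4, 0.1]
grip_width: 70.1
```

Emit:
{"name": "arm_command", "arguments": {
  "claw": [7,7,7,7,7,7,7],
  "linear": [
    [0,0,-0.5],
    [0,0,-1],
    [0,0,-2],
    [0,0,-3],
    [1,0,-3],
    [3,0,-2],
    [0,0,0]
  ],
  "dr": [
    [0,0,0],
    [0,0,0],
    [0,0,0],
    [0,0,0],
    [0,0,0],
    [0,0,0],
    [0,0,0]
  ]
}}

```text
t: 23.4
tool_pos: [429.5, 359.2, 150.1]
orientation: [[-0.002, -0.228, 0.974], [-0.001, -0.974, -0.228], [1.0, -0.002, 0.002]]
wrist_force: [0.7, -0.2, -0.3]
grip_width: 70.0
```

```bash
python3 st.py; python3 look3.py e; python3 look2.py f
```

```text
t 23.4
qpos [0.862, 0.786, 1.896, 4.276, 1.366, -1.983]
tool_pos [429.474, 359.179, 150.061]
orientation [[-0.002, -0.228, 0.974], [-0.001, -0.974, -0.228], [1.0, -0.002, 0.002]]
wrist_force [0.665, -0.191, -0.308]
grip_width 70.041
scene
66 40 A [-6.1  2.8 14.2] B [-25.9  -2.3  26.1] z 66.8 79.9
100 33 A [-6.1  2.7  7.3] B [-26.3   6.7  19.2] z 100.1 115.0
115 48 A [-5.5  3.5  6.7] B [-26.6  -8.4  22.9] z 115.1 130.0
130 75 A [-5.6  3.5  6.2] B [-28.8  -8.1  22.8] z 130.3 150.0
well 63 [array([510.4, 197.3]), array([41.9, 43.7]), np.float64(78.2)] A [-19.5  21.9] B [-157.5 -117.4]
slot 65 [array([541.6, 328.1]), array([73.6, 30. ]), np.float64(79.7)] A [-13.4  14.8] B [-37.   33.1]
side
66 87 A [-14.3  -4.3  13.3] B [-27.7  19.1  36.8] z 66.0 79.7
100 39 A [-5.6 -3.4  4.5] B [-22.1  25.6  28.2] z 100.3 114.5
115 49 A [-5.7 -4.8  4.6] B [-22.7  21.1  28. ] z 115.1 129.8
130 66 A [-5.7 -4.8  4.3] B [-22.   20.9  29.1] z 130.4 149.8
well 111 [array([510. , 200.7]), array([43.1, 40.3]), np.float64(76.3)] A [-20.4  19. ] B [-154.3 -112.5]
slot 131 [array([541.5, 332. ]), array([73.7, 28.
[... 282 characters left out ...]
7 206.5 177.9]
178 52 med [512.5 192.9 183.5] min [496.  180.1 178.1] max [528.3 211.3 188.8]
well 62 [array([509.8, 195.9]), array([44.3, 41.1]), np.float64(79.6)]
slot 70 [array([540.6, 328.5]), array([74.2, 31. ]), np.float64(78.3)]
side
85 77 med [509.1 209.3 101.9] min [499.2 200.1  85.1] max [519.  214.3 114.5]
120 82 med [510.  208.7 135. ] min [500.1 202.4 120.9] max [519.7 213.7 149.3]
162 76 med [509.6 213.3 170.2] min [494.3 187.8 162.1] max [525.2 219.6 177.9]
178 118 med [510.  205.5 184.3] min [494.8 187.8 178.1] max [525.1 217.9 190.6]
well 108 [array([510.4, 200.5]), array([43.3, 41.2]), np.float64(78.1)]
slot 140 [array([541.8, 332.6]), array([72.2, 28.8]), np.float64(77.3)]
```

View pics/e.png

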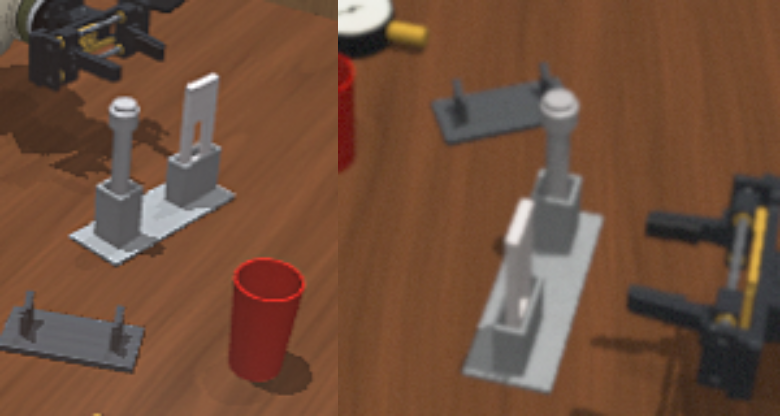

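Both pieces stand in their cells, the gripper is clear and the stand is where it was. I check the template's top height and the bystanders, and hand in only if they pass.

```bash
python3 - <<'E'
from h import *
ok=True
for n in('scene','side'):
    c=camera(n);W=cloud(c);x,y,z=W.transpose(2,0,1)
    t=z[(np.hypot(x-541,y-330)<40)&(z<200)]; s=z[(np.hypot(x-510,y-198)<20)&(z<220)]
    a,b=np.percentile(t,99),np.percentile(s,99)
    can=W[(np.hypot(x-751,y-85)<60)&(z>105)&(z<125)];g=W[(np.hypot(x-754,y+131)<60)&(z>34)&(z<48)]
    print(n,'tops',a.round(1),b.round(1),'can',[np.round(v,1) for v in cv2.minAreaRect(can[:,:2].astype(np.float32))[:2]],'gauge',[np.round(v,1) for v in cv2.minAreaRect(g[:,:2].astype(np.float32))[:2]])
    ok&=abs(a-166)<5 and abs(b-187)<5
print(ok)
if ok: print(job_done())
E
```

```text
scene tops 165.0 185.8 can [array([750.4,  84. ]), array([67.9, 73.7])] gauge [array([ 754.8, -131.8]), array([97.9, 96.8])]
side tops 167.0 187.7 can [array([750.3,  88.1]), array([67.7, 73.7])] gauge [array([ 752.5, -124.5]), array([93.3, 99.2])]
True
the job is handed in; nothing more can be done
None
```

The job is done and handed in at about 23.5 s of the 72 s allowed. The spindle stands plain end down in the square well. The template stands on a short end in the slot. Both were lowered until the floor took the load (12 N and 9 N at the wrist), then released.

**Last checks:**
- **Spindle:** top at 185.8 mm (scene camera) and 187.7 mm (side camera), against 186 mm expected.
- **Template:** top at 165.0 mm and 167.0 mm, against 166 mm expected.
- **Stand, can and gauge:** where they were first measured, to within the cameras' few millimetres of noise.
- **Gripper:** empty and clear, about 115 mm back from the template.

**Not fully checked:** I did not measure the white meter again at the end. The arm passed well clear of it.

**Disagreement:** the two cameras differed by about 2–4 mm in y on the well, slot and can (about 7 mm on the gauge), so I aimed the placings at their average. No check failed.

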